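# Slide the bench block down the marking lane

### The job

Push the bench block, with the brass ring lying on it, down the lane between the two freshly lacquered brass rails until it is fully home, square against the steel stop at the far end; neither the block nor the robot may touch either rail. Only push the block: never lift or tip it, leave the ring untouched on top, and leave everything else on the bench where it is. Finish with the robot clear of everything.

Things in the scene. Friction and masses are not known exactly. Their poses are not given: they have to be found in the camera images.
- lane: Fixed steel plate 360 x 140 x 6 mm on the bench, carrying two brass rails and a stop bar. Origin: centre of its underside (bench height); +x points down the lane to the stop (to the robot's left within about 20 degrees), +y to the left rail, z up. Plate top 6 mm above the origin. The open apron, where the block starts, is x -180 to -48 mm; the rails run from x = -48 to 148 mm.
- rail_left: Left brass rail, fixed, 196 mm long, 8 mm wide, 14 mm high (top 20 mm above the bench). Origin: centre of its underside, x along it, 46 mm left of the lane's centre line. Its inner face is 42 mm from the centre line: 84 mm clear between the rails. Must not be touched.
- rail_right: Right brass rail, the same as the left one, 46 mm to the right of the lane's centre line. Must not be touched.
- mouth (a point): Centre of the lane's mouth, on the plate's top, where the rails begin (lane x = -48 mm); axes as the lane.
- stop (a point): Point on the plate's top at the middle of the stop bar's near face (lane x = 150 mm); axes as the lane. The stop is a rigid steel bar across the lane, 110 mm wide, 22 mm high above the plate.
- block: Bench block, loose: steel slab on a black plastic base, flush sides, 80 mm long (x), 64 wide (y), 40 high (black to 26 mm), 0.44 to 0.72 kg, slides with ordinary friction. Origin: centre of underside, z up. Starts on the apron at lane x -125 to -110 mm, up to 22 mm off the centre line, its x within about 9 degrees of the lane's x. Home, its centre is 40 mm before the stop.
- ring: Plain brass finger ring, 23 mm outside diameter, 6 mm high, loose, lying flat on the steel top of the block near its middle. Origin at the centre of its underside (40 mm above the block's origin). It rides along by friction and must not be touched.
- signet: Bystander: brass signet ring, 28 x 24 x 12 mm, lying on the bench. Origin under the ring's centre.
- emery: Bystander: wooden emery stick 150 x 22 x 8 mm on the bench. Origin under its centre, x along it.
- loupe: Bystander: black eye loupe, 34 mm across, 34 mm high, standing. Origin under its centre.
- dapping: Bystander: steel dapping cube, 42 mm edges, on the bench. Origin under its centre.
- burstand: Bystander: round dark wooden bur stand, 60 mm across, with burs up to 50 mm high. Origin under its centre.
- polish: Bystander: flat aluminium tin, 48 mm across, 30 mm high. Origin under its centre.
- handle: Bystander: wooden graver handle standing on its head, 45 mm across, 60 mm high. Origin under its centre.
Not all that is in view belongs to the job. What is shaped like the block but green or turquoise is not meant.

How it is judged (in metres and radians):
On the way:
1. the block's front half is in the lane, between the rails, flat on the plate (y of block in the frame of lane between -0.012 and 0.012 m and x of block in the frame of lane between -0.045 and 0.05 m), for 0.1 s.
At the end, for the whole second after the job is handed in: The block stands at rest flat on the plate, between the rails, its far face within 4 mm of the stop and square to it within about 3.5 degrees, and the ring lies on its steel top (y of block in the frame of lane between -0.012 and 0.012 m and x of ring in the frame of block between -0.04 and 0.04 m and y of ring in the frame of block between -0.032 and 0.032 m and z of ring in the frame of block between 0.036 and 0.044 m and x of block in the frame of lane between 0.106 and 0.113 m and z of block in the frame of lane between 0.003 and 0.009 m and angle between the x axis of block and the x axis of lane, either way round below 0.06 rad and angle between block's own z axis and vertical below 0.05 rad and linear speed of block below 0.01 m/s and linear speed of ring below 0.02 m/s); the robot touches nothing.
It fails at once if something touches a rail (contact force between any of rail_left, rail_right and anything else above 0.05 N).
It fails at once if the block is lifted or tipped (z of block in the frame of lane above 0.014 m or angle between block's own z axis and vertical above 0.12 rad).
It fails at once if the robot touches the ring (contact force between any of the arm, the fingers and ring above 0.05 N).
It fails at once if the ring comes off the block's top (z of ring in the frame of block below 0.034 m or z of ring in the frame of block above 0.05 m).
It fails at once if a bystander is moved (distance of any of signet, emery, loupe, dapping, burstand, polish, handle from where it was at the start of the episode above 0.015 m).
It also fails if it takes over 61 s, if anything falls off the work surface, if the arm or the gripper's body presses on something with over 40 N, if the wrist force passes 120 N, or if a joint passes its speed limit or range.

### The arm

A 6-joint arm with a two-finger parallel gripper is mounted at the origin on the work surface. World frame = base frame: x ahead of the robot, y to its left, z up, the work surface at z = 0. Lengths are in mm, angles in rad, forces in N, time in s.
With the tool pointing down it reaches from about 350 to 875 mm from the base axis. Payload 4.2 kg.
Tool frame: the origin (TCP) lies at the very end of the fingers, on their centre line; the grasp point (between the pads) lies 19 mm behind it; z points along the fingers, y is the line along which they close (so a half turn about z gives the same grasp; the last joint's range is limited). The gripper opens to 85 mm and grips with 20 to 120 N. Pads are 22 mm wide; open, the fingers measure 114 mm over their backs; the gripper's body (76 mm by 85 mm) begins 54 mm behind the grasp point. The pads swing forward as they close: fully open they stand 13 mm farther back than shut.
Start: joints at [1.468, 0.385, 0.008, 0, -1.194, -0.259], TCP at [221.191, 584.529, 231.312] pointing down, gripper open.
Joint ranges: [-3.14, 3.14], [-1.21, 2.06], [-1.07, 1.41], [-3.16, 2.05], [-2.99, -0.16], [-3.1, 3.1]. Speed limits (rad/s): [2.79, 2.79, 3.14, 3.14, 3.14, 3.14].

### API

Orientations are given as a unit quaternion [x, y, z, w].
In Python, from bench import arm gives the robot as it stands.
- The arm moves only by the tool servo_tool, never from a script. Its argument "rows" is a list that holds one entry, the list of rows, each a list of 7 numbers: the finger opening in mm, from 0 to 85.4, then the shift along the tool's x, y, z in mm, then the turn, a rotation vector about the tool's x, y, z in rad. A call has 1 to 10 rows; each row is the pose to reach, as a shift and turn from the pose commanded when the call began, along the tool's axes at that moment; what a row does not reach only later rows make up. A row lasts 1/8 s, in which the tool goes at most 62.5 mm and 10.7 degrees, less where a joint would pass 70% of its speed; a pose out of reach is approached as far as the arm can. A call with a gripper value outside its range is refused whole. The fingers move at their own pace and stop on an object; the grip force is fixed at half the most. Time passes only in rows, so rows that repeat a pose let the fingers close. It gives the time, the measured TCP pose, the force, the opening and the grip force at its end, in the units of the state.
- arm.read_state(): the state, without advancing time (a new reading comes with each control period).
- arm.get_image(name): name is "side" or "top" or "wrist"; returns the picture (420x560x3 uint8, red, green, blue); there is no depth.
- arm.camera_params(name): a dict with "intrinsics" (3x3 intrinsics, pixels), "R" (3x3) and "t" (3): a world point X has camera coordinates R X + t. Camera axes: x right, y down, z forward; pixel columns grow to the right and rows downward; lengths in mm; the calibration is good to about 2 mm. A picture is of the moment at which its call begins: read the wrist's pose just before it. camera_params takes no time and is no camera call; for the wrist camera it gives the pose at the moment of the call.
- arm.job_done(): hands the job in; it is judged then, once.
The state is a dict: "clock": time; "joints": joint angles; "joint_vel": joint speeds; "joint_efforts": joint torques, N m; "position": TCP position; "ee_rot": TCP orientation; "contact_force": force on the tool from outside, world axes, zero at the start; "wrist_torque": the same for the moment, N m; "gripper_width": finger opening in mm; "grasp_force": force on a finger pad.
Only numpy, scipy, OpenCV 4.12 (cv2) and the standard library are available. Lean on these libraries where they do the work, as an engineer would, in place of code of your own. Each camera call takes 0.05 s, during which the arm holds its last target. There are 200 camera calls.

## Working session

There is one attempt and no reset: what is moved stays moved. The work goes in short steps, Python scripts to look and compute and a tool call to move; the robot and the scene stay as the last step left them, time stands still between calls to the robot, and variables do not carry over. Pictures are saved under pics/ and viewed, at most 10 in all, crops included, and the job is handed in when it is done.

Besides the shell and the picture viewer there is one more tool, called after ">>>" as name(argument=value, ...), one argument or row to a line, values as JSON. servo_tool: Moves the arm, as the interface text tells. Its arguments: {"type":"object","properties":{"rows":{"type":"array"}},"required":["rows"]}

```bash
mkdir -p pics
cat > h.py <<'E'
import numpy as np,cv2
from bench import arm
def snap(n,f):
    im=arm.get_image(n); cv2.imwrite('pics/'+f,cv2.cvtColor(im,cv2.COLOR_RGB2BGR)); return im
def ray(p,uv,z):
    K,R,t=[np.array(p[k],float) for k in("intrinsics","R","t")]
    d=R.T@np.linalg.solve(K,[uv[0],uv[1],1.]); c=-R.T@t
    return c+d*(z-c[2])/d[2]
def proj(p,X):
    K,R,t=[np.array(p[k],float) for k in("intrinsics","R","t")]
    q=K@(R@np.array(X,float)+t); return q[:2]/q[2]
E
python3 - <<'E'
from h import *
s=arm.read_state();print(s)
snap('top','top0.png');snap('side','side0.png')
for n in('top','side'):
    p=arm.camera_params(n);print(n,(-np.array(p['R']).T@np.array(p['t'])).round(),np.array(p['R']).round(2).tolist(),np.array(p['intrinsics']).tolist())
E
```

```text
{'clock': 0.0, 'joints': array([ 1.46763027e+00,  3.85542196e-01,  6.64261403e-03, -5.27927084e-04,
       -1.19402700e+00, -2.58588638e-01]), 'joint_vel': array([-5.13959503e-04,  8.33062752e-04,  4.58127476e-04,  3.54781193e-05,
       -9.81761204e-04, -1.32913488e-03]), 'joint_efforts': array([-8.12630915e-04, -3.92296958e+01,  1.88395303e+01,  4.18630019e+00,
       -4.67234437e-03,  1.23708446e-05]), 'position': array([220.97121831, 584.00326935, 230.23254757]), 'ee_rot': array([ 9.83668133e-01, -1.79988361e-01, -1.61915650e-04,  1.08095738e-03]), 'contact_force': array([ 0.44449592,  0.51194099, -0.11726459]), 'wrist_torque': array([-0.01462695,  0.01280424,  0.00667886]), 'grasp_force': 0.0, 'gripper_width': 85.28838553988572}
top [ 474.   -4. 1009.] [[0.0, -1.0, -0.01], [-1.0, 0.0, -0.1], [0.1, 0.01, -1.0]] [[503.5057952877025, 0.0, 280.5531982106515], [0.0, 503.5057952877025, 210.72837838173234], [0.0, 0.0, 1.0]]
side [348. 631. 564.] [[-0.94, -0.33, 0.01], [-0.21, 0.57, -0.79], [0.26, -0.75, -0.61]] [[446.20301806912533, 0.0, 281.69050090695356], [0.0, 446.20301806912533, 210.0573933539715], [0.0, 0.0, 1.0]]
```

View pics/top0.png

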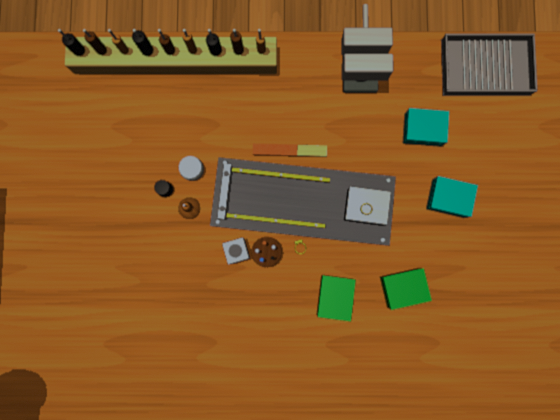

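View pics/side0.png

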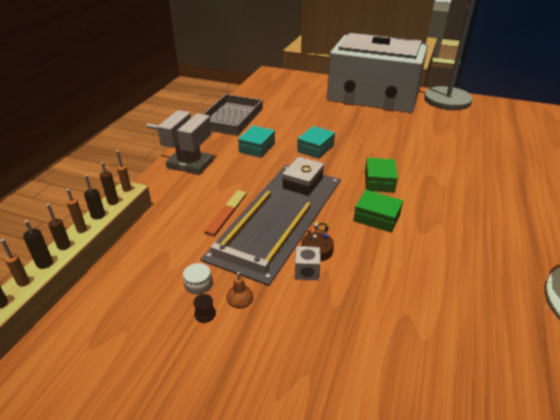

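The only grey/white slab is the one at top (368,205), side (303,175), with the brass ring on it. The turquoise blocks (427,127), (453,197) and green ones (337,298), (407,288) are decoys. I'll measure and confirm it in a crop.

Run:
```python
from h import *
im=cv2.cvtColor(cv2.imread('pics/top0.png'),cv2.COLOR_BGR2RGB);p=arm.camera_params('top')
hsv=cv2.cvtColor(im,cv2.COLOR_RGB2HSV)
roi=np.zeros(im.shape[:2],np.uint8);roi[155:250,205:400]=255
y=cv2.inRange(hsv,(22,150,90),(35,255,255))&roi
n,l,st,c=cv2.connectedComponentsWithStats(y)
for i in range(1,n):
    if st[i,4]>100:
        pts=np.argwhere(l==i)[:,::-1]; w=np.array([ray(p,q,20)[:2] for q in pts]); r=cv2.minAreaRect(w.astype(np.float32)); print('rail',st[i],r)
        vx=cv2.fitLine(w.astype(np.float32),cv2.DIST_L2,0,.01,.01).ravel();print(vx,np.degrees(np.arctan2(vx[1],vx[0])))
b=cv2.inRange(hsv,(0,0,130),(180,60,255))&roi
n,l,st,c=cv2.connectedComponentsWithStats(b)
for i in range(1,n):
    if st[i,4]>100:
        pts=np.argwhere(l==i)[:,::-1]; w=np.array([ray(p,q,46 if st[i,0]>330 else 28)[:2] for q in pts]); print('bright',st[i],cv2.minAreaRect(w.astype(np.float32)))
cr=im[140:270,200:410];cv2.imwrite('pics/crop0.png',cv2.cvtColor(cv2.resize(cr,None,fx=3.8,fy=3.8,interpolation=cv2.INTER_CUBIC),cv2.COLOR_RGB2BGR))
```

```text
rail [242 169  38   8 152] ((646.6705932617188, 42.48301315307617), (74.04264068603516, 8.585977554321289), 84.35282897949219)
[1.1059474e-01 9.9386561e-01 6.4663934e+02 4.2471081e+01] 83.6504
rail [282 173  38   8 151] ((637.8811645507812, -36.93303298950195), (73.84937286376953, 8.200078010559082), 83.86634826660156)
[ 1.0970457e-01  9.9396425e-01  6.3788135e+02 -3.6587284e+01] 83.701706
rail [237 215  37   8 140] ((555.9691772460938, 53.14693832397461), (72.16896057128906, 7.848199367523193), 83.38829040527344)
[1.11114845e-01 9.93807554e-01 5.55689941e+02 5.27073822e+01] 83.62041
rail [277 219  38   8 147] ((547.1023559570312, -26.857986450195312), (73.1980209350586, 7.844779014587402), 83.63032531738281)
[ 1.1478123e-01  9.9339080e-01  5.4700653e+02 -2.6604326e+01] 83.40899
bright [219 161  12  46 272] ((623.1146850585938, 113.11410522460938), (14.752450942993164, 90.08489990234375), 85.14611053466797)
bright [ 346  187   44   37 1270] ((579.162841796875, -165.03260803222656), (78.49493408203125, 62.37725830078125), 82.43741607666016)
bright [223 238  23  12 147] ((505.4020080566406, 93.38435363769531), (21.370315551757812, 42.92380142211914), 0.004719489254057407)
```

View pics/crop0.png

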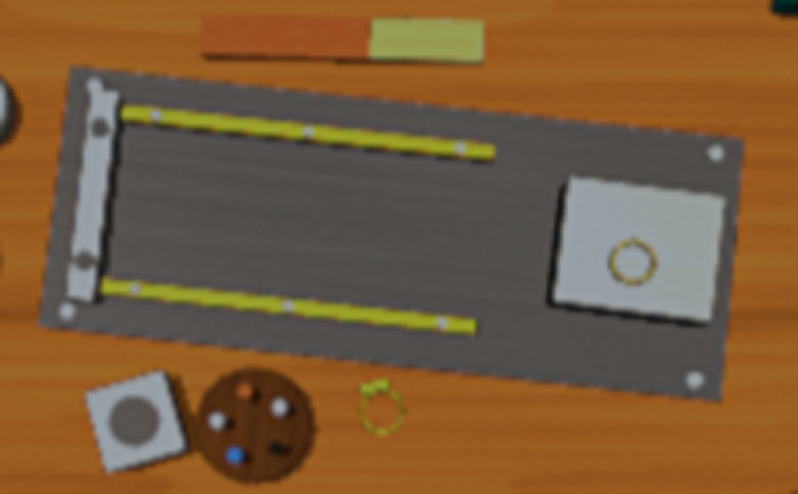

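The crop confirms it: a grey-topped slab on the apron with the ring on it. In lane coordinates the block is at x ≈ -124, y ≈ -2, yaw ≈ -1°. The lane heading is 83.6°. Next I'll hover behind the block with the fingers across the lane.

>>> servo_tool(
  rows=[
    [[36,31,32,0,0,0,0.09],[36,62,65,0,0,0,0.18],[36,93,97,0,0,0,0.27],[36,124,130,0,0,0,0.36],[36,155,162,0,0,0,0.45],[36,186,195,0,0,0,0.54],[36,217,227,0,0,0,0.63],[36,248,260,0,0,0,0.72],[36,279,292,0,0,0,0.81],[36,310,325,0,0,0,0.9]],
  ],
)

```text
clock: 1.35
position: [396.2, 169.4, 231.2]
ee_rot: [0.807, -0.591, -0.0, 0.0]
contact_force: [0.6, 0.8, -0.7]
gripper_width: 35.9
grasp_force: 0.0
```

Run:
```python
from h import *
from scipy.spatial.transform import Rotation as Ro
s=arm.read_state();R=Ro.from_quat(s['ee_rot']);print(s['position'],s['joints'],s['gripper_width'])
print(R.inv().apply(np.array([569,-240.5,230])-s['position']),np.degrees(np.arctan2(*R.as_matrix()[1::-1,0])))
```

```text
[396.19895098 169.3728211  231.16821122] [ 7.83834729e-01  4.73505045e-02 -4.35863128e-01 -1.33314853e-04
 -1.08780132e+00 -4.77325756e-01] 35.92323874688779
[442.90686355 -41.10316931   1.15604339] -72.44187775759022
```

>>> servo_tool(
  rows=[
    [[36,49,-5,0,0,0,0.05],[36,98,-9,0,0,0,0.09],[36,148,-14,0,0,0,0.14],[36,197,-18,0,0,0,0.19],[36,246,-23,0,0,0,0.23],[36,295,-27,0,0,0,0.28],[36,344,-32,0,0,0,0.33],[36,394,-37,0,0,0,0.37],[36,443,-41,0,0,0,0.418],[36,443,-41,0,0,0,0.418]],
  ],
)

```text
clock: 2.6
position: [570.0, -241.3, 229.5]
ee_rot: [-0.666, 0.746, 0.001, -0.001]
contact_force: [0.4, 0.8, -0.2]
gripper_width: 36.0
grasp_force: 0.0
```

Run:
```python
from h import *
s=arm.read_state();print(s['position'],s['ee_rot'])
snap('wrist','w1.png');p=arm.camera_params('wrist');np.save('w1.npy',p,allow_pickle=True)
print(proj(p,[579,-165,46]),proj(p,[597,8,20]),proj(p,s['position']))
```

```text
[ 570.03785004 -241.30447608  229.5026828 ] [-0.66596598  0.74598123  0.00086324 -0.00075793]
[275.29476346 253.64836992] [276.64070323 371.22334032] [275.20175042 276.39029512]
```

View pics/w1.png

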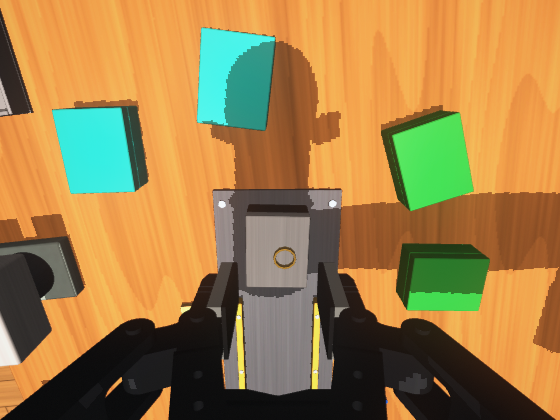

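The wrist view shows the block top around (277,250), the ring at (284,257), and the rail starts at (241,305) and (317,305).

Run:
```python
from h import *
p=np.load('w1.npy',allow_pickle=True).item()
im=cv2.imread('pics/w1.png');hsv=cv2.cvtColor(im,cv2.COLOR_BGR2HSV)
print(hsv[270,262],hsv[230,230],hsv[330,280],hsv[208,277],hsv[220,300])
y=cv2.inRange(hsv,(20,120,120),(35,255,255));y[:295]=0
for a,b in((236,248),(310,324)):
    m=y.copy();m[:,:a]=0;m[:,b:]=0
    pts=np.argwhere(m>0)[:,::-1]; w=np.array([ray(p,q,20)[:2] for q in pts],np.float32)
    v=cv2.fitLine(w,cv2.DIST_HUBER,0,.01,.01).ravel();print('rail',v,np.degrees(np.arctan2(v[1],v[0])),w[w[:,1].argmin()],pts[:,1].min())
g=hsv[200:295,240:316]
b=cv2.inRange(hsv,(0,0,128),(20,70,255));r=np.zeros_like(b);r[205:295,240:316]=255;b&=r
c=max(cv2.findContours(b,cv2.RETR_EXTERNAL,cv2.CHAIN_APPROX_NONE)[0],key=cv2.contourArea)
print(cv2.boundingRect(c),cv2.contourArea(c))
w=np.array([ray(p,q[0],46)[:2] for q in c],np.float32);print('block',cv2.minAreaRect(w))
yr=cv2.inRange(hsv,(15,100,40),(35,255,255))[240:275,265:305];q=np.argwhere(yr)
print('ring',(q.min(0)+q.max(0))/2+[240,265])
```

```text
[ 13  30 162] [  2  22 152] [  0  13 141] [ 9 94 38] [ 11  33 160]
rail [ 1.1658863e-01  9.9318027e-01  6.3729675e+02 -3.2516521e+01] 83.30473 [630.68036 -93.59042] 304
rail [ 9.3750834e-02  9.9559569e-01  5.4621838e+02 -2.3162128e+01] 84.62057 [541.81934  -84.794075] 303
(246, 216, 70, 79) 4333.5
block ((572.74853515625, -161.2264404296875), (87.36380767822266, 73.22366333007812), 82.0196304321289)
ring [257.5 284. ]
```

Run:
```python
from h import *
p=np.load('w1.npy',allow_pickle=True).item()
im=cv2.imread('pics/w1.png');hsv=cv2.cvtColor(im,cv2.COLOR_BGR2HSV)
b=cv2.inRange(hsv,(7,22,128),(20,70,255));r=np.zeros_like(b);r[205:295,240:316]=255;b&=r
b=cv2.morphologyEx(b,cv2.MORPH_OPEN,np.ones((5,5)))
c=max(cv2.findContours(b,cv2.RETR_EXTERNAL,cv2.CHAIN_APPROX_NONE)[0],key=cv2.contourArea)
print(cv2.boundingRect(c),cv2.contourArea(c))
w=np.array([ray(p,q[0],46)[:2] for q in c],np.float32);R=cv2.minAreaRect(w);print('block',R)
d=np.array([.1106,.9939]);n=np.array([-.9939,.1106])
o=np.array([596.8,8])-50*d
C=np.array(R[0])-o;print('lane',C@d,C@n, 'lat vs wrist rails',np.array(R[0])@n+591.2)
for e in ((630.7,-93.6),(541.8,-84.8)):print('mouth',(np.array(e)-o)@d)
s=arm.read_state();T=s['position'][:2]-o;print('tcp',T@d,T@n,s['position'][:2]@n+591.2)
```

```text
(246, 216, 64, 71) 4241.5
block ((577.4313354492188, -166.21646118164062), (78.81521606445312, 63.131324768066406), 82.66094970703125)
lane -125.29243656774904 -0.017824909667987564 lat vs wrist rails -1.0925449096679358
mouth -47.227421499999984
mouth -48.3134415
tcp -199.32598846786703 -0.2792069977644775 -1.3539269977644608
```

>>> servo_tool(
  rows=[
    [[36,0,1,45,0,0,0],[36,0,1,90,0,0,0],[36,0,1,135,0,0,0],[36,0,1,175,0,0,0],[36,0,1,195,0,0,0],[36,0,1,201,0,0,0],[36,0,1,201,0,0,0]],
  ],
)

```text
clock: 3.52
position: [569.1, -238.0, 30.8]
ee_rot: [-0.668, 0.744, -0.0, 0.0]
contact_force: [0.8, -0.2, 0.3]
gripper_width: 36.0
grasp_force: 0.0
```

>>> servo_tool(
  rows=[
    [[36,-5,0,0,0,0,0],[36,-9,0,0,0,0,0],[36,-12,0,0,0,0,0],[36,-15,0,0,0,0,0],[36,-18,0,0,0,0,0],[36,-21,0,0,0,0,0],[36,-24,0,0,0,0,0],[36,-27,0,0,0,0,0],[36,-30,0,0,0,0,0],[36,-33,0,0,0,0,0]],
  ],
)

```text
clock: 4.78
position: [572.2, -205.8, 30.3]
ee_rot: [-0.667, 0.745, 0.0, -0.0]
contact_force: [-0.6, -3.0, 0.1]
gripper_width: 36.2
grasp_force: 1.5
```

```bash
cat > m.py <<'E'
from h import *
import sys
d=np.array([.1106,.9939]);n=np.array([-.9939,.1106]);o=np.array([596.8,8])-50*d
def meas(f):
    im=snap('top',f);p=arm.camera_params('top');hsv=cv2.cvtColor(im,cv2.COLOR_RGB2HSV)
    b=cv2.inRange(hsv,(0,0,130),(180,60,255));r=np.zeros_like(b);r[170:235,232:395]=255;b&=r
    b=cv2.morphologyEx(b,cv2.MORPH_OPEN,np.ones((3,3)))
    c=max(cv2.findContours(b,cv2.RETR_EXTERNAL,cv2.CHAIN_APPROX_NONE)[0],key=cv2.contourArea)
    w=np.array([ray(p,q[0],46)[:2] for q in c],np.float32);R=cv2.minAreaRect(w)
    C=np.array(R[0])-o;print('block',R[1:],'lane',C@d,C@n)
    s=arm.read_state();T=s['position'][:2]-o;print('tcp',T@d,T@n,s['position'],s['contact_force'],s['clock'])
if __name__=='__main__':meas(sys.argv[1])
E
python3 m.py t1.png; python3 -c "
import cv2;i=cv2.imread('pics/t1.png')[140:270,200:410];cv2.imwrite('pics/t1c.png',cv2.resize(i,None,fx=3.8,fy=3.8))"
```

```text
block ((65.4068603515625, 60.596580505371094), 88.76142883300781) lane -137.8654306381836 -41.35705443237307
tcp -164.84427822794373 0.7467372257690736 [ 572.29736063 -205.43974727   30.29065946] [-0.09881053 -2.13103774 -0.60906191] 4.825
```

View pics/t1c.png

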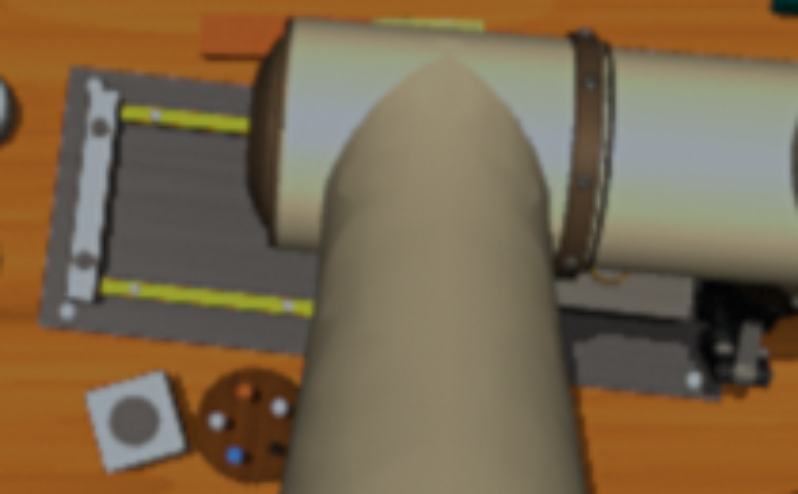

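Contact is made (about 3 N) and the arm hides the top view, so I'll push a little and check with the side and wrist cameras before the mouth.

>>> servo_tool(
  rows=[
    [[36,-2,0,0,0,0,0],[36,-5,0,0,0,0,0],[36,-8,0,0,0,0,0],[36,-11,0,0,0,0,0],[36,-14,0,0,0,0,0],[36,-17,0,0,0,0,0],[36,-20,0,0,0,0,0],[36,-22,0,0,0,0,0],[36,-22,0,0,0,0,0]],
  ],
)

```text
clock: 5.95
position: [574.9, -183.5, 30.3]
ee_rot: [-0.668, 0.745, 0.0, 0.0]
contact_force: [-0.8, -0.8, 0.1]
gripper_width: 35.7
grasp_force: 0.4
```

Run:
```python
from m import *
a=snap('side','s2.png');b=snap('wrist','w2.png')
s=arm.read_state();T=s['position'][:2]-o;print('tcp',T@d,T@n,s['position'],s['contact_force'])
i=cv2.cvtColor(np.hstack([cv2.resize(a[140:300,200:350],(400,427)),cv2.resize(b,(400,300))[:,:] if 0 else cv2.resize(b[130:430,140:420],(400,427))]),cv2.COLOR_RGB2BGR);cv2.imwrite('pics/c2.png',i)
```

```text
tcp -142.79741359212895 0.5449908831787051 [ 574.93607597 -183.55120444   30.32149076] [-0.34889506  0.43337311  0.37270154]
```

View pics/c2.png

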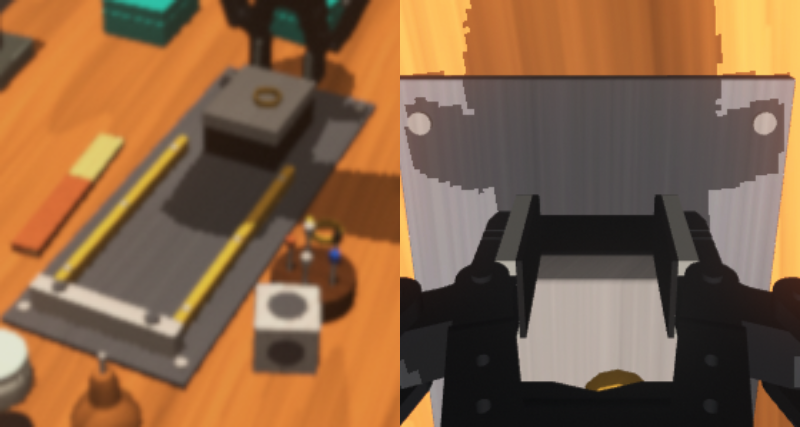

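The side view (left half) shows the block short of the mouth and the ring at (267,97) in the crop. The wrist view (right half) shows its rear edge at row ~280, parallel to the fingers.

Run:
```python
from m import *
p=arm.camera_params('side')
def L(X):return np.round([(X[:2]-o)@d,(X[:2]-o)@n],1)
for u,v in((205,127),(281,140),(314,88)):print(L(ray(p,(200+u/2.667,140+v/2.667),46)))
for u,v in((183,140),(290,171)):print('rail mouth',L(ray(p,(200+u/2.667,140+v/2.667),20)))
a=cv2.imread('pics/s2.png')[165:225,255:335];cv2.imwrite('pics/c3.png',cv2.resize(a,None,fx=10,fy=10,interpolation=cv2.INTER_CUBIC))
# overlay-free prediction check
for X in((-58.,32,46),(-58,-32,46)):
    q=o+X[0]*d+X[1]*n;print(proj(p,[q[0],q[1],X[2]]))
```

```text
[-31.7 -18.2]
[-41.9  40.9]
[-120.2   35.7]
rail mouth [-41.5 -42.5]
rail mouth [-41.5  49.7]
[304.52700478 187.30653355]
[276.52596877 179.57514275]
```

View pics/c3.png

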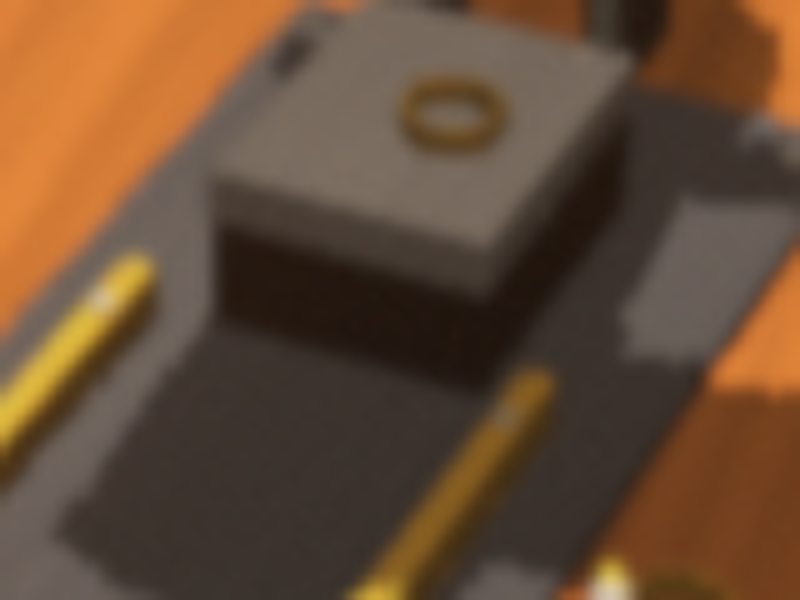

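Run:
```python
from m import *
p=arm.camera_params('side')
def L(X):return np.round([(X[:2]-o)@d,(X[:2]-o)@n],1)
f=lambda u,v,z:print((u,v),L(ray(p,(255+u/10-.5,165+v/10-.5),z)))
for u,v in((215,180),(490,245),(632,62)):f(u,v,46)
for u,v in((112,262),(155,262),(520,372),(553,376)):f(u,v,20)
im=cv2.cvtColor(cv2.imread('pics/s2.png'),cv2.COLOR_BGR2HSV)
y=cv2.inRange(im,(18,130,70),(35,255,255));y[:185]=0;y[265:]=0;y[:,:215]=0;y[:,312:]=0
n_,l,st,c=cv2.connectedComponentsWithStats(y)
for i in range(1,n_):
    if st[i,4]>40:
        w=np.array([L(ray(p,q[::-1],18)) for q in np.argwhere(l==i)]);print(st[i],w[:,1].mean(),w.min(0),w.max(0))
```

```text
(215, 180) [-47.7 -28.1]
(490, 245) [-51.5  32.6]
(632, 62) [-128.7   32.2]
(112, 262) [-44.6 -51. ]
(155, 262) [-48.7 -42.9]
(520, 372) [-47.1  42.3]
(553, 376) [-48.8  48.9]
[226 190  20  17  74] -95.9527027027027 [ -25.6 -108.5] [ 33.1 -81.4]
[221 191  50  54 313] -45.18083067092652 [-49.3 -51. ] [139.9 -39.7]
[265 208  41  53 284] 46.91091549295775 [-27.6  40.7] [139.1  52.5]
```

Block centre is at lane ≈ (-90, 0) and square, so I'll push on.

>>> servo_tool(
  rows=[
    [[36,-3,0,0,0,0,0],[36,-8,0,0,0,0,0],[36,-13,0,0,0,0,0],[36,-18,0,0,0,0,0],[36,-23,0,0,0,0,0],[36,-28,0,0,0,0,0],[36,-33,0,0,0,0,0],[36,-38,0,0,0,0,0],[36,-43,0,0,0,0,0],[36,-48,0,0,0,0,0]],
  ],
)

```text
clock: 7.3
position: [580.1, -135.9, 30.3]
ee_rot: [-0.668, 0.745, -0.0, -0.0]
contact_force: [0.7, -2.6, 0.3]
gripper_width: 35.9
grasp_force: 1.7
```

Run:
```python
from m import *
a=snap('side','s4.png');s=arm.read_state();T=s['position'][:2]-o;print('tcp',T@d,T@n,s['position'],s['contact_force'],s['ee_rot'])
a=cv2.imread('pics/s4.png')[170:250,240:320];cv2.imwrite('pics/c4.png',cv2.resize(a,None,fx=7.5,fy=7.5,interpolation=cv2.INTER_CUBIC))
```

```text
tcp -94.29947075108079 0.6483641009311353 [ 580.19683981 -135.34101996   30.3175055 ] [ 0.24162291 -1.21212708  0.17567978] [-6.67696310e-01  7.44433761e-01  5.86907969e-05  9.45442688e-05]
```

View pics/c4.png

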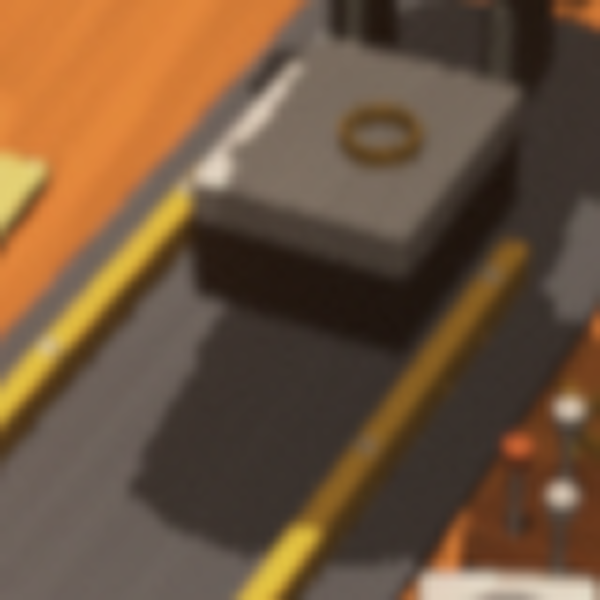

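The block front is between the rails, with top corners at crop (188,187), (405,245) and (520,92). The ring is undisturbed.

Run:
```python
from m import *
p=arm.camera_params('side')
for u,v in((190,187),(405,247),(520,92)):
    X=ray(p,(240+u/7.5-.5,170+v/7.5-.5),46)[:2]-o;print(np.round([X@d,X@n],1))
```

```text
[  0.5 -29.1]
[-0.6 33.6]
[-80.7  31.9]
```

>>> servo_tool(
  rows=[
    [[36,-3,0,0,0,0,0],[36,-8,0,0,0,0,0],[36,-13,0,0,0,0,0],[36,-18,0,0,0,0,0],[36,-23,0,0,0,0,0],[36,-28,0,0,0,0,0],[36,-33,0,0,0,0,0],[36,-38,0,0,0,0,0],[36,-43,0,0,0,0,0],[36,-48,0,0,0,0,0]],
  ],
)

```text
clock: 8.6
position: [585.3, -88.2, 30.3]
ee_rot: [-0.668, 0.745, 0.0, -0.0]
contact_force: [-0.4, -4.4, 0.9]
gripper_width: 36.2
grasp_force: 1.8
```

>>> servo_tool(
  rows=[
    [[36,-5,0,0,0,0,0],[36,-10,0,0,0,0,0],[36,-15,0,0,0,0,0],[36,-20,0,0,0,0,0],[36,-25,0,0,0,0,0],[36,-30,0,0,0,0,0],[36,-35,0,0,0,0,0],[36,-40,0,0,0,0,0],[36,-45,0,0,0,0,0],[36,-49,0,0,0,0,0]],
  ],
)

```text
clock: 9.85
position: [590.6, -39.5, 30.3]
ee_rot: [-0.668, 0.745, 0.0, -0.0]
contact_force: [0.2, -3.4, 0.7]
gripper_width: 36.3
grasp_force: 2.0
```

>>> servo_tool(
  rows=[
    [[36,-4,0,0,0,0,0],[36,-8,0,0,0,0,0],[36,-12,0,0,0,0,0],[36,-16,0,0,0,0,0],[36,-20,0,0,0,0,0],[36,-24,0,0,0,0,0],[36,-28,0,0,0,0,0],[36,-32,0,0,0,0,0],[36,-36,0,0,0,0,0],[36,-39,0,0,0,0,0]],
  ],
)

```text
clock: 11.1
position: [594.9, -0.8, 30.3]
ee_rot: [-0.668, 0.745, 0.0, -0.0]
contact_force: [-0.9, -4.7, 1.7]
gripper_width: 35.9
grasp_force: 2.2
```

Run:
```python
from m import *
a=snap('side','s5.png');s=arm.read_state();T=s['position'][:2]-o;print('tcp',T@d,T@n,s['position'],s['contact_force'],s['ee_rot'])
a=cv2.imread('pics/s5.png')[190:280,200:310];cv2.imwrite('pics/c5.png',cv2.resize(a,None,fx=6.5,fy=6.5,interpolation=cv2.INTER_CUBIC))
```

```text
tcp 41.425535602193435 0.9209876904729286 [ 5.94936040e+02 -4.23170208e-01  3.03023363e+01] [-0.64471234 -3.03854578  2.3639427 ] [-6.67682789e-01  7.44445892e-01  2.50562971e-05  7.73084860e-05]
```

View pics/c5.png

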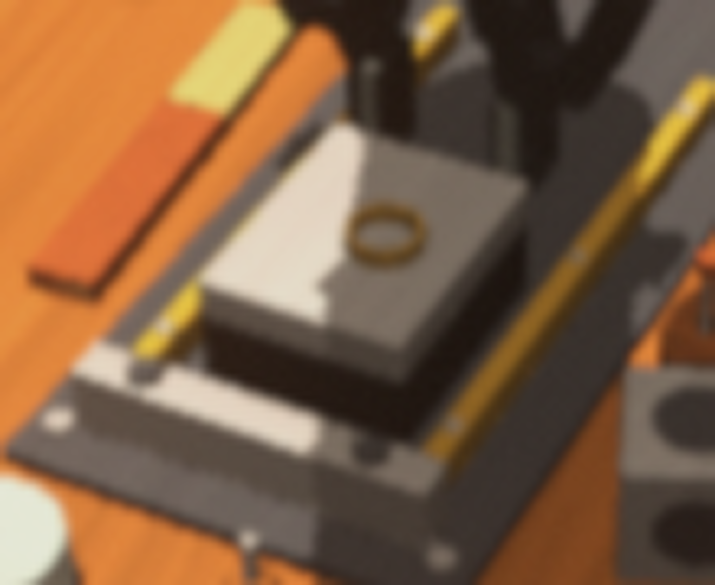

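The block is about 15 mm from the stop and square, with the ring in place. I'll approach slowly.

>>> servo_tool(
  rows=[
    [[36,-2.5,0,0,0,0,0],[36,-5,0,0,0,0,0],[36,-7,0,0,0,0,0],[36,-8.5,0,0,0,0,0],[36,-10,0,0,0,0,0],[36,-11,0,0,0,0,0],[36,-12,0,0,0,0,0],[36,-13,0,0,0,0,0],[36,-14,0,0,0,0,0]],
  ],
)

```text
clock: 12.28
position: [596.4, 12.9, 30.3]
ee_rot: [-0.668, 0.745, 0.0, -0.0]
contact_force: [-1.8, -3.8, 2.3]
gripper_width: 36.2
grasp_force: 2.2
```

>>> servo_tool(
  rows=[
    [[36,-0.7,0,0,0,0,0],[36,-1.4,0,0,0,0,0],[36,-2,0,0,0,0,0]],
  ],
)

```text
clock: 12.65
position: [596.6, 14.9, 30.3]
ee_rot: [-0.668, 0.745, 0.0, -0.0]
contact_force: [-0.9, -3.8, 1.3]
gripper_width: 35.8
grasp_force: 2.2
```

Still no stop contact (TCP lane x ≈ 57), so I'll creep on.

>>> servo_tool(
  rows=[
    [[36,-0.7,0,0,0,0,0],[36,-1.4,0,0,0,0,0],[36,-2,0,0,0,0,0]],
  ],
)

```text
clock: 13.02
position: [596.7, 15.8, 30.3]
ee_rot: [-0.668, 0.745, -0.0, -0.001]
contact_force: [0.3, -10.9, 1.2]
gripper_width: 35.9
grasp_force: 5.1
```

The force jumped to 11 N, so it has reached the stop. A slight press to square it, then back off and rise.

>>> servo_tool(
  rows=[
    [[36,-0.5,0,0,0,0,0],[36,-1,0,0,0,0,0],[36,-1,0,0,0,0,0]],
  ],
)

```text
clock: 13.4
position: [596.6, 15.8, 30.4]
ee_rot: [-0.667, 0.745, -0.0, -0.001]
contact_force: [1.4, -11.8, 1.4]
gripper_width: 36.2
grasp_force: 6.0
```

>>> servo_tool(
  rows=[
    [[36,3,0,0,0,0,0],[36,10,0,0,0,0,0],[36,25,0,0,0,0,0],[36,40,0,0,0,0,0],[36,45,0,-40,0,0,0],[36,60,0,-90,0,0,0],[36,100,0,-130,0,0,0],[36,150,0,-170,0,0,0],[36,200,0,-200,0,0,0],[36,240,0,-220,0,0,0]],
  ],
)

```text
clock: 14.65
position: [570.3, -223.4, 252.4]
ee_rot: [-0.667, 0.745, -0.001, 0.001]
contact_force: [1.2, -0.1, 0.2]
gripper_width: 36.3
grasp_force: 0.0
```

>>> servo_tool(
  rows=[
    [[36,40,0,0,0,0,0],[36,80,0,0,0,0,0],[36,120,0,0,0,0,0],[36,120,0,0,0,0,0]],
  ],
)

```text
clock: 15.15
position: [556.4, -342.9, 249.5]
ee_rot: [-0.666, 0.746, 0.0, -0.0]
contact_force: [0.6, -0.2, -0.6]
gripper_width: 35.9
grasp_force: 0.0
```

```bash
python3 m.py t6.png; python3 -c "
import cv2;i=cv2.imread('pics/t6.png')[140:270,200:410];cv2.imwrite('pics/t6c.png',cv2.resize(i,None,fx=3.8,fy=3.8))"
```

```text
block ((71.52940368652344, 62.62993240356445), 83.77195739746094) lane 106.82725601037598 -0.5650261181640813
tcp -301.87023328111843 1.1616671364653846 [ 556.73097411 -341.57448186  249.63669236] [-0.46265933 -0.07560281 -0.99291244] 15.2
```

View pics/t6c.png

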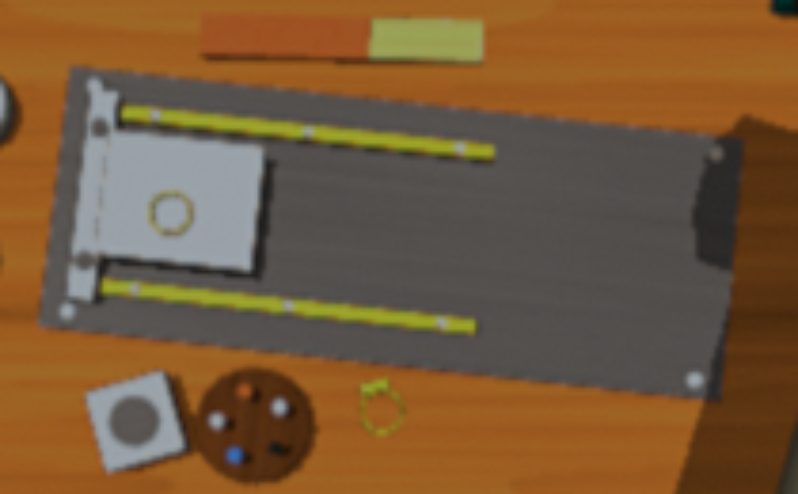

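The block is against the stop, square (83.8° against the lane's 83.65°) and centred. The ring is on top and the bystanders are in place.

```bash
python3 -c "
from bench import arm
print(arm.job_done())"
```

```text
the job is handed in; nothing more can be done
None
```

The block is home, square against the stop and centred between the rails with the ring still on top; the robot is clear and the job is handed in, though no verdict was returned.

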